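# Close the hinged mould and hold its locking pin through both eyes

## Task

Swing the open cover of the small hinged metal mould fully shut so that its two halves meet edge to edge, then take the long square-headed pin out of the wooden stand and lower it, head up, through the upper and then the lower of the two holed lugs (eyes) on the side of the mould opposite its hinge. Finish still gripping the pin, with about 15 mm of its end showing below the lower eye (so that a clip could be fitted there) and its head well clear above the upper eye: the program ends while holding it there, without letting go, and the other pins and everything else on the bench left where they were.

Things in the scene. Friction and masses are not known exactly. Their poses are not given: they have to be found in the camera images.
- mould: Hinged two-part aluminium mould, fixed. Origin on the bench under its middle; z up, x points from the eyes to the hinge (roughly away from the robot, turned up to 0.35 rad), y along the hinge. On a wooden riser (80 x 120 mm, 40 high) sits the lower half, an open shell 90 (x) x 110 (y) mm, z = 40 to 70 mm. The eyes stick out on its -x side, one above the other when shut.
- cover (a joint): Angle of the mould's upper half (cover), rad: 0 is shut, edges meeting (hard stop), greater is more open, up to 1.5; starts 0.8 to 1.3. Stiff hinge: it stays where left; pushing it shut takes under 6 N near its free edge. The cover is an inverted shell, 90 mm from hinge to free edge, 110 wide, 22 thick, flat outer face (92 mm above the bench when shut); its eye sticks out 37 mm farther, midway.
- hinge (a point): Middle of the hinge line, at x = 45, z = 70 mm of the mould; axes as the mould's. The cover turns about the y axis through it: at angle a, the point of the outer face d mm out from the hinge lies at x = -d cos a + 22 sin a, z = d sin a + 22 cos a (mm, from here).
- upper_eye (a point): Centre of the top face of the eye on the cover: an aluminium block 30 x 30 x 12 mm with a through hole 12.5 mm in diameter, slightly countersunk, 112 mm from the hinge. z is the hole's axis, upward when shut. It moves with the cover; when shut it lies 92 mm above the bench, straight over the lower eye.
- lower_eye (a point): Centre of the bottom face of the eye on the lower half: the same block and 12.5 mm hole, fixed; this point is 45 mm above the bench, at x = -67 mm of the mould, z up the hole's axis. The hole runs 12 mm up from here, then a 23 mm gap to the upper eye. Below it is free space down to the bench.
- stand: Light wooden block, 60 (x) x 210 (y) x 45 mm high, fixed to the bench; origin at the centre of its underside. Three holes 11.5 mm in diameter, 30 mm deep, along its y at -70, 0 and 70 mm, each with one upright pin, in any order.
- pin: The long pin, steel, about 0.11 kg: round shank 10 mm in diameter, 85 mm long, the last 8 mm tapering to 6 mm; above it a square head 16 x 16 mm, 40 high (top 125 mm from the tip). Origin at its tip; z along it to the head, x and y square to the head's flats. It stands upright in the stand, tip 15 mm above the bench, the tallest of the three; a 30 mm lift frees it.
- short_pin: Bystander: the same square head on a shank only 45 mm long (85 mm in all), too short for the job; origin at its tip, upright in the stand.
- punch: Bystander: 88 mm punch with a round dark wooden head 28 mm in diameter; origin at its tip, upright in the stand.
- jar: Bystander: amber glass jar 48 mm in diameter, 60 mm high, between the mould and the stand; origin under its middle.
- bench_block: Bystander: steel block 50 x 50 x 20 mm, between the mould and the stand; origin under its middle.
- ring_blank: Bystander: brass ring 24 mm across, 8 mm high, lying on the steel block; origin under its middle.
- hammer: Bystander: hammer lying at the left of the bench.
- brush: Bystander: brush lying at the right of the bench.
- charcoal: Bystander: reddish soldering brick 70 x 110 x 25 mm behind the mould and stand; origin under its middle.

How it is judged:
By the outcome, as a careful person would: the job done as asked, in the order asked, and still so for the second after the job is handed in, while the arm keeps its last pose, push and grip.
It also fails if it takes over 67 s, if anything falls off the work surface, if the arm or the gripper's body presses on something with over 40 N, if the wrist force passes 120 N, or if a joint passes its speed limit or range.

## Robot

A 7-joint arm with a two-finger parallel gripper is mounted at the origin on the work surface. World frame = base frame: x ahead of the robot, y to its left, z up, the work surface at z = 0. Lengths are in mm, angles in rad, forces in N, time in s.
With the tool pointing down it reaches from about 425 to 950 mm from the base axis. Payload 4.7 kg.
Tool frame: the origin (TCP) lies on the centre line of the jaws, within the pads' length; the fingertips stand 17 mm ahead of it and the grasp point (between the pads) lies 2 mm behind it; z points along the fingers, y is the line along which they close (so a half turn about z gives the same grasp; the last joint's range is limited). The gripper opens to 85 mm and grips with 20 to 120 N. Pads are 22 mm wide; open, the fingers measure 114 mm over their backs; the gripper's body (76 mm by 85 mm) begins 54 mm behind the grasp point. The pads swing forward as they close: fully open they stand 13 mm farther back than shut.
Start: joints at [1.216, 0.469, -0.049, 1.532, 0.024, 1.141, -0.082], TCP at [216.091, -639.493, 248.335] pointing down, gripper open.
Joint ranges: [-2.59, 2.59], [-0.33, 1.99], [-1.39, 1.29], [0.1, 2.45], [-1.04, 4.18], [0.21, 1.99], [-2.66, 2.66]. Speed limits (rad/s): [2.57, 2.57, 3.14, 3.14, 3.14, 3.14, 3.14].

## Interface

Orientations are given as a 3x3 rotation matrix whose columns are the frame's x, y, z axes.
In Python, from plant import r, eoat, imaging, ticket, readout gives the robot as it stands. Calls block until the motion is done:
- r.move_to(position, orientation): joint-space move of the TCP to a pose.
- r.move_straight(position, ori=None, feed=150): straight line of the TCP; ori=None keeps the orientation; feed is the mean speed in mm/s.
- r.move_joints(angles): joint-space move.
- eoat.grip(opening): finger opening in mm; the grip force is fixed at half the most; returns when the fingers have stopped.
- r.hold(seconds).
- r.inverse_kinematics(position, orientation): joint angles nearest the present ones, or None.
- imaging.get_image(name): name is "scene" or "top"; returns a dict with "frame" (420x560x3 uint8, blue, green, red), "mtx" (3x3 intrinsics, pixels), "pose" (4x4, takes a point from camera to world coordinates). Camera axes: x right, y down, z forward; pixel columns grow to the right and rows downward; lengths in mm; the calibration is good to about 2 mm. A picture is of the moment at which its call begins. There is no depth.
A pose or a line that the arm cannot do raises r.PlanningError and nothing moves.
- ticket.close_job(): hands the job in; it is judged then, once.
Readings, each from a call of its own:
- readout.read_t(): time.
- readout.read_q(): joint angles.
- readout.read_qd(): joint speeds.
- readout.read_tau(): joint torques, N m.
- readout.read_position(): TCP position.
- readout.read_orientation(): TCP orientation.
- readout.read_force(): force on the tool from outside, world axes, zero at the start.
- readout.read_torque(): the same for the moment, N m.
- readout.read_width(): finger opening in mm.
- readout.read_grip_force(): force on a finger pad.
Only numpy, scipy, OpenCV 4.12 (cv2) and the standard library are available. Lean on these libraries where they do the work, as an engineer would, in place of code of your own. Each camera call takes 0.05 s, during which the arm holds its last target. There are 200 camera calls.

## Working session

There is one attempt and no reset: what is moved stays moved. The work goes in short steps, each a Python script; the robot and the scene stay as the last script left them, time stands still between calls to the robot, and variables do not carry over. Pictures are saved under pics/ and viewed, at most 10 in all, crops included, and the job is handed in when it is done.

```bash
ls; mkdir -p pics; python3 - <<'E'
from plant import r,eoat,imaging,readout
import cv2,numpy as np
np.set_printoptions(precision=2,suppress=True)
for n in("scene","top"):
    d=imaging.get_image(n); cv2.imwrite(f"pics/{n}0.png",d["frame"]); np.savez(f"{n}0.npz",**d); print(n,d["mtx"],d["pose"])
print(readout.read_t(),readout.read_position(),readout.read_orientation())
E
```

```text
pics
scene [[525.27   0.   275.08]
 [  0.   525.27 209.52]
 [  0.     0.     1.  ]] [[   0.2     0.73   -0.65 1445.49]
 [   0.98   -0.15    0.14 -184.24]
 [   0.01   -0.67   -0.74 1024.47]
 [   0.      0.      0.      1.  ]]
top [[434.18   0.   275.62]
 [  0.   434.18 217.71]
 [  0.     0.     1.  ]] [[   0.08   -0.98    0.2   392.54]
 [  -1.     -0.08    0.01  -13.66]
 [   0.     -0.2    -0.98 1106.57]
 [   0.      0.      0.      1.  ]]
0.1 [ 215.91 -639.01  247.37] [[ 0.95  0.32 -0.  ]
 [ 0.32 -0.95  0.  ]
 [-0.   -0.   -1.  ]]
```

View pics/scene0.png

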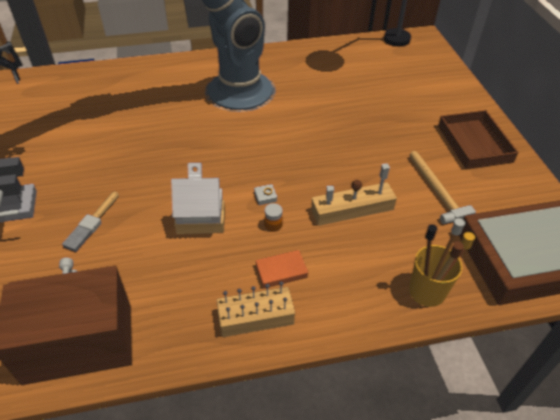

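View pics/top0.png

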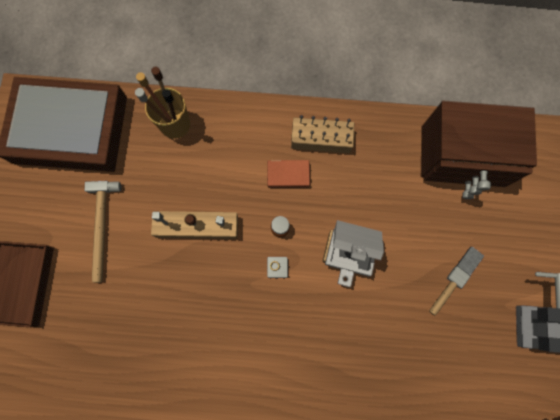

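Both views show the mould (scene ~198,200; top ~355,250) and the stand, with the tallest pin at its scene-right/top-left end (scene 384,172; top 157,217). I'll look at enlarged crops next.

```bash
python3 - <<'E'
import cv2,numpy as np
s=cv2.imread("pics/scene0.png");t=cv2.imread("pics/top0.png")
R=lambda im,x,y,w,h,k:cv2.resize(im[y:y+h,x:x+w],None,fx=k,fy=k,interpolation=cv2.INTER_CUBIC)
a=np.hstack([R(s,155,155,80,60+20,5),R(t,315,215,80,80,5)])
b=np.hstack([R(s,305,155,100,50+20,4)[:200+80],R(t,145,200,100,70,4)])[:, :800]
cv2.imwrite("pics/c1.png",a);cv2.imwrite("pics/c2.png",b);print(a.shape,b.shape)
E
```

```text
(400, 800, 3) (280, 800, 3)
```

View pics/c1.png

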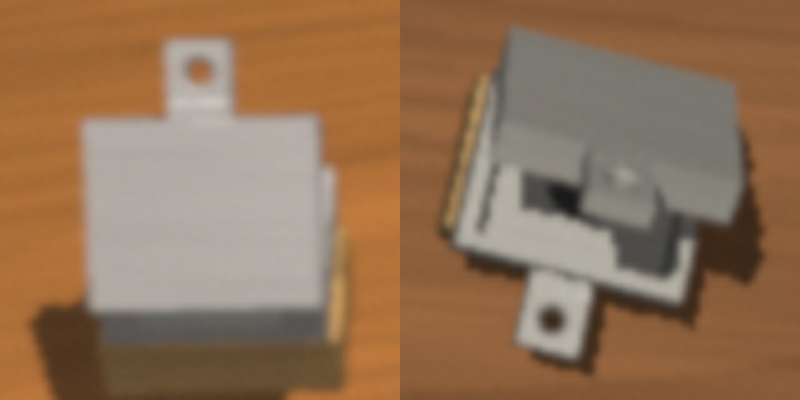

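View pics/c2.png

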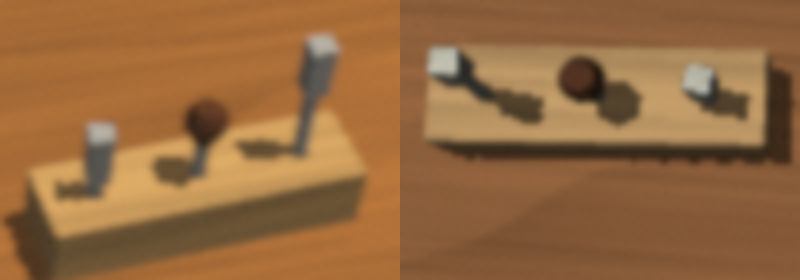

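The crops show: top view lower eye hole at crop (552,320), and pin head tops at crop (444,61) in top and (322,43) in scene. The cover stands open at about 1 rad, with its own eye and hole at scene crop (200,70).

```bash
cat > h.py <<'E'
import numpy as np,cv2
np.set_printoptions(precision=2,suppress=True)
def ray(d,uv):
    K,P=d["mtx"],d["pose"]; v=P[:3,:3]@np.linalg.inv(K)@[uv[0],uv[1],1]; return P[:3,3],v/np.linalg.norm(v)
def plane(d,uv,z):
    o,v=ray(d,uv); return o+v*(z-o[2])/v[2]
def tri(*dus):
    A=np.zeros((3,3));b=np.zeros(3);L=[]
    for d,uv in dus:
        o,v=ray(d,uv);M=np.eye(3)-np.outer(v,v);A+=M;b+=M@o;L.append((o,M))
    p=np.linalg.solve(A,b); return p,max(np.linalg.norm(M@(p-o)) for o,M in L)
def proj(d,p):
    P=np.linalg.inv(d["pose"]);q=d["mtx"]@(P[:3,:3]@p+P[:3,3]);return q[:2]/q[2]
def crop(x,y,k,u,v): return (x+(u+.5)/k-.5, y+(v+.5)/k-.5)
E
python3 - <<'E'
from h import *
s=dict(np.load("scene0.npz"));t=dict(np.load("top0.npz"))
S1=lambda u,v:crop(155,155,5,u,v);T1=lambda u,v:crop(315,215,5,u-400,v)
S2=lambda u,v:crop(305,155,4,u,v);T2=lambda u,v:crop(145,200,4,u-400,v)
print("pin head top",tri((s,S2(322,43)),(t,T2(444,61))))
print("short",tri((s,S2(101,131)),(t,T2(699,81))))
print("stand corners top z45",[plane(t,T2(*c),45) for c in((428,45),(768,50),(768,147),(425,138))])
print("stand scene",[plane(s,S2(*c),45) for c in((28,172),(330,108),(364,172),(58,238))])
le=plane(t,T1(552,320),57);print("lower eye",le)
L,Rr=plane(t,T1(455,240),70),plane(t,T1(685,300),70);print("front rim",L,Rr,np.linalg.norm(L-Rr))
print("eye end",plane(t,T1(515,345),57),plane(t,T1(580,360),57))
e=L-Rr;yaw=np.arctan2(-e[0],e[1]);print("yaw",yaw)
ex=np.array([np.cos(yaw),np.sin(yaw),0]);ey=np.array([-ex[1],ex[0],0])
H=le*[1,1,0]+ex*112+[0,0,70]; print("hinge",H)
# cover eye hole triangulated; angle from free corners of cover in scene on planes y=+-55
print("tri if scene eye is lower",tri((s,S1(200,70)),(t,T1(552,320))),"cover eye",tri((s,S1(200,70)),(t,T1(625,175))))
for uv,yy in((S1(83,120),-55),(S1(319,116),55),(S1(90,308),-55),(S1(325,305),55)):
    o,v=ray(s,uv);c=H+ey*yy;k=((c-o)@ey)/(v@ey);q=o+k*v-H;print("face corner",q@ex,q[2],)
for a in np.arange(.7,1.4,.1):
    f=lambda d,y:H+ex*(-d*np.cos(a)+22*np.sin(a))+ey*y+np.array([0,0,d*np.sin(a)+22*np.cos(a)])
    print(a,[proj(s,f(*c)) for c in((90,-55),(90,55),(0,-55),(0,55),(112,0))])
print([S1(*c) for c in((83,120),(319,116),(90,308),(325,305),(200,70))])
im=cv2.imread("pics/top0.png");g=im.min(2)
for x,y,w,h in((148,205,18,16),(210,208,18,18)):
    m=(g[y:y+h,x:x+w]>140).astype(np.uint8);c=max(cv2.findContours(m,0,2)[0],key=cv2.contourArea);print(cv2.minAreaRect(c),x,y)
E
```

```text
pin head top (array([578.22, 274.31, 138.5 ]), np.float64(0.7778476477356457))
short (array([586.48, 134.55,  97.82]), np.float64(1.12144220228768))
stand corners top z45 [array([605.29, 312.64,  45.  ]), array([619.64, 100.25,  45.  ]), array([558.47,  94.09,  45.  ]), array([546.61, 306.23,  45.  ])]
stand scene [array([563.7 ,  98.21,  45.  ]), array([546.87, 307.69,  45.  ]), array([606.2 , 309.29,  45.  ]), array([622.01, 102.57,  45.  ])]
lower eye [ 475.89 -176.58   57.  ]
front rim [ 508.95 -126.5    70.  ] [ 489.46 -237.09   70.  ] 112.29478550511932
eye end [ 462.56 -159.5    57.  ] [ 458.01 -190.87   57.  ]
yaw -0.1743888390674866
hinge [ 586.19 -196.01   70.  ]
tri if scene eye is lower (array([ 470.61, -176.26,  111.16]), np.float64(8.064862431382709)) cover eye (array([ 532.  , -185.74,  171.16]), np.float64(1.600225577984008))
face corner -47.63634688602026 76.78425435735164
face corner -60.60878572138977 64.04105277857002
face corner 12.161222542491394 9.935607951328734
face corner -2.68418477871794 -7.901432948720185
0.7 [array([171.62, 177.11]), array([217.95, 176.3
[... 480 characters left out ...]
216.81]), array([192.95, 170.91])]
1.0999999999999999 [array([169.2 , 182.52]), array([216.82, 181.71]), array([172.28, 218.55]), array([218.66, 217.68]), array([192.42, 173.02])]
1.1999999999999997 [array([168.68, 184.82]), array([216.59, 184.  ]), array([172.36, 219.38]), array([218.71, 218.52]), array([191.92, 175.61])]
1.2999999999999998 [array([168.2 , 187.46]), array([216.38, 186.63]), array([172.45, 220.18]), array([218.76, 219.31]), array([191.47, 178.65])]
[(171.2, 178.6), (218.4, 177.8), (172.6, 216.2), (219.6, 215.6), (194.6, 168.6)]
((7.0, 9.5), (5.0, 6.0), 90.0) 148 205
((8.852941513061523, 11.088235855102539), (5.5783185958862305, 5.5783185958862305), 14.03624439239502) 210 208
```

```bash
cat >> h.py <<'E'
def Ro(w): c,s=np.cos(w),np.sin(w); return np.array([[c,s,0],[s,-c,0],[0,0,-1.]])
YAW=-.174; EX=np.array([np.cos(YAW),np.sin(YAW),0]); H=np.array([586.2,-196.,70])
def tcp(a,d=80): return H+EX*(-d*np.cos(a)+22*np.sin(a)+11)+np.array([0,0,d*np.sin(a)+22*np.cos(a)+17])
E
python3 - <<'E'
from h import *
from plant import r,eoat,imaging,readout
O=Ro(YAW);p=tcp(1.2)
r.move_to(p+[0,0,120],O);eoat.grip(0)
r.move_straight(p,feed=200);f0=readout.read_force();print(readout.read_t(),f0,readout.read_width())
a=1.2
while a>.04:
    a=max(a-.15,.03);r.move_straight(tcp(a),feed=120);f=readout.read_force()-f0;print(round(a,2),f,readout.read_t())
    if np.linalg.norm(f)>25:break
else:
    for i in range(8):
        r.move_straight(readout.read_position()*[1,1,0]+[0,0,tcp(.03)[2]-i],feed=60);f=readout.read_force()-f0;print(readout.read_position(),f)
        if f[2]>14:break
d=imaging.get_image("scene");cv2.imwrite("pics/s1.png",np.vstack([cv2.resize(d["frame"][120:240,130:290],None,fx=4,fy=4,interpolation=2)]))
print(readout.read_t())
E
```

```text
3.7 [ 0.5  -0.06  1.61] 0.1671086680968586
1.05 [ 0.32  0.12 -1.4 ] 3.95
0.9 [-0.33  0.08 -1.66] 4.2
0.75 [-0.5   0.14 -1.36] 4.45
0.6 [-0.1  -0.24 -1.59] 4.7
0.45 [-0.98  0.54 -1.03] 4.95
0.3 [-0.1   0.04 -1.75] 5.2
0.15 [-1.03  0.1  -1.33] 5.45
0.03 [-1.1  -0.12 -2.54] 5.7
[ 519.16 -184.21  111.67] [-0.42  0.26 -1.75]
[ 519.4  -184.27  110.54] [ 0.04  0.77 -0.93]
[ 519.15 -184.23  109.35] [-0.62  0.1   0.05]
[ 519.1  -184.23  109.08] [-2.52  0.84  5.42]
[ 519.07 -184.21  108.96] [-5.71  1.43 11.13]
[ 519.1  -184.26  108.95] [-7.73  1.73 17.87]
7.25
```

View pics/s1.png

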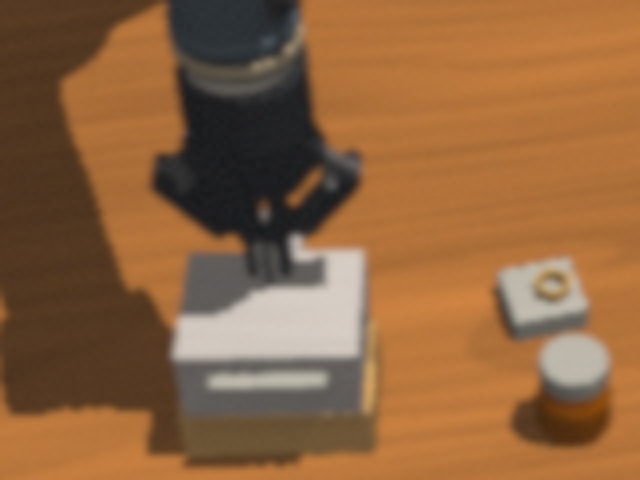

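The fingertip has stopped on the outer face at z = 92, so the cover is shut. Next I back off, grasp the pin and look.

```bash
python3 - <<'E'
from h import *
from plant import r,eoat,imaging,readout
p=readout.read_position();r.move_straight([p[0],p[1],290],feed=250)
P=np.array([578.2,274,118]);r.move_to(P+[0,0,130],Ro(.07));eoat.grip(50)
for n in("scene","top"):
    d=imaging.get_image(n);np.savez(f"{n}1.npz",**d)
    cv2.imwrite(f"pics/{n}1.png",d["frame"])
r.move_straight(P,feed=150);f0=readout.read_force();eoat.grip(0)
r.hold(.3);print(readout.read_position(),readout.read_width(),readout.read_grip_force(),readout.read_force()-f0,readout.read_t())
s=cv2.imread("pics/scene1.png");t=cv2.imread("pics/top1.png")
R=lambda im,x,y,w,h,k:cv2.resize(im[y:y+h,x:x+w],None,fx=k,fy=k,interpolation=cv2.INTER_CUBIC)
d=imaging.get_image("scene")["frame"]
cv2.imwrite("pics/c3.png",np.hstack([R(s,165,155,60,60,5),R(t,320,235,50,60,5),R(d,330,120,50,60*1,5)]))
E
```

```text
[578.73 274.36 118.96] 15.117596160179158 58.72906565666199 [ 0.63 -0.89  4.28] 12.1833
```

View pics/c3.png

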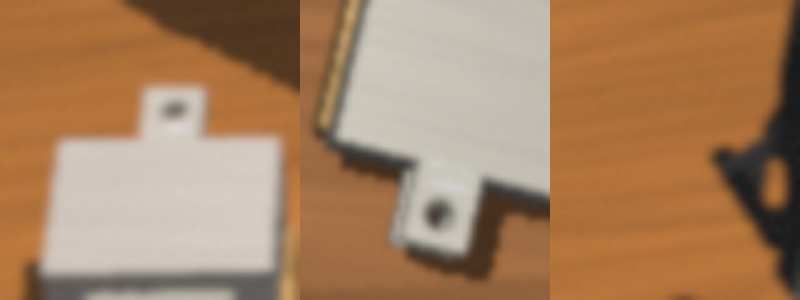

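The eye hole with the cover shut is at scene crop (175,110) and top crop (438,213). The pin is gripped, with the opening reading 15 mm.

```bash
python3 - <<'E'
from h import *
from plant import r,eoat,imaging,readout
s=dict(np.load("scene1.npz"));t=dict(np.load("top1.npz"))
def blob(d,u,v,w=4,dark=True):
    u0,v0=round(u),round(v);g=d["frame"][v0-w:v0+w+1,u0-w:u0+w+1].mean(2)
    W=np.clip(np.percentile(g,70)-15-g,0,None);vv,uu=np.mgrid[-w:w+1,-w:w+1];return u0+(W*uu).sum()/W.sum(),v0+(W*vv).sum()/W.sum()
us=crop(165,155,5,175,110);ut=crop(320,235,5,138,213)
bs,bt=blob(s,*us,3),blob(t,*ut,3);print(us,bs,ut,bt)
print(tri((s,us),(t,ut)),tri((s,bs),(t,bt)),plane(s,us,92),plane(t,ut,92))
P=readout.read_position();r.move_straight(P+[0,0,150],feed=200)
print(readout.read_width(),readout.read_force())
X=plane(t,ut,92)/2+plane(s,us,92)/2
E=np.array([X[0],X[1],0]);O=Ro(YAW)
r.move_to(E+[0,0,104+150],O);r.move_straight(E+[0,0,104+108],feed=150);r.hold(.3)
print(readout.read_position(),readout.read_t(),readout.read_force())
R=lambda im,x,y,w,h,k:cv2.resize(im[y:y+h,x:x+w],None,fx=k,fy=k,interpolation=cv2.INTER_CUBIC)
o=[]
for n,b in(("scene",(165,120)),("top",(315,235))):
    d=imaging.get_image(n);np.savez(f"{n}2.npz",**d);o.append(R(d["frame"],*b,65,75,6))
    print(n,"expected tip",proj(d,E+[0,0,108]),"hole",proj(d,E+[0,0,92]))
cv2.imwrite("pics/c4.png",np.hstack(o))
E
```

```text
(199.6, 176.6) (np.float64(199.44574599260173), np.float64(176.54007398273737)) (347.2, 277.2) (np.float64(346.95107734625714), np.float64(277.318357456284))
(array([ 477.04, -175.58,   89.89]), np.float64(0.8402205288382487)) (array([ 476.68, -175.5 ,   89.69]), np.float64(0.3906331553995847)) [ 479.48 -174.78   92.  ] [ 476.75 -176.08   92.  ]
15.444085357002237 [ 0.18 -0.7  -1.75]
[ 478.59 -175.51  212.8 ] 15.5583 [-0.36  0.44 -1.02]
scene expected tip [198.63 171.69] hole [199.28 176.26]
top expected tip [348.09 276.09] hole [346.95 276.59]
```

View pics/c4.png

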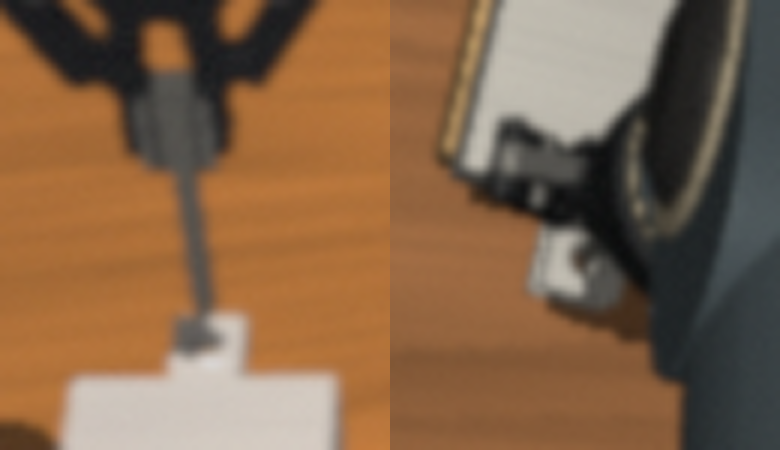

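The pin tip shows at scene (198.7,171.6), matching the prediction (198.6,171.7). It stands over the hole within about 1 mm, so I lower it under force watch.

```bash
cat >> h.py <<'E'
def down(r,readout,xy,z0,z1,f0,step=2,lim=8):
    z=z0
    while z>z1+.01:
        z=max(z-step,z1);r.move_straight([xy[0],xy[1],z],feed=50);f=readout.read_force()-f0
        if abs(f[2])>lim or np.hypot(f[0],f[1])>lim: print("contact",z-104,f,readout.read_position());return z,f
    print("reached",f,readout.read_position());return z,f
E
python3 - <<'E'
from h import *
from plant import r,eoat,imaging,readout
xy=[478.1,-175.4];f0=readout.read_force()
print(down(r,readout,xy,104+104,104+70,f0),readout.read_t(),readout.read_width())
E
```

```text
reached [-1.04 -0.98 -0.65] [ 477.99 -175.46  173.79]
(174, array([-1.04, -0.98, -0.65])) 19.925 15.379419371592816
```

```bash
python3 - <<'E'
from h import *
from plant import r,eoat,imaging,readout
p=readout.read_position();f0=np.array([-.4,.2,-1.])
print(down(r,readout,[478.1,-175.4],174,104+30,f0),readout.read_t(),readout.read_width())
r.hold(.5);print(readout.read_position(),readout.read_force())
R=lambda im,x,y,w,h,k:cv2.resize(im[y:y+h,x:x+w],None,fx=k,fy=k,interpolation=cv2.INTER_CUBIC)
d=imaging.get_image("scene")["frame"];t=imaging.get_image("top")["frame"]
cv2.imwrite("pics/full.png",d);cv2.imwrite("pics/c5.png",np.hstack([R(d,150,120,190,130,3)[:390,:400],R(t,300,220,100,98,4)]))
E
```

```text
reached [-2.51 -3.76 -0.05] [ 477.97 -175.42  133.78]
(134, array([-2.51, -3.76, -0.05])) 24.925 15.022416529161065
[ 477.97 -175.41  133.84] [-2.4  -1.82 -3.45]Traceback (most recent call last):
  File "<stdin>", line 8, in <module>
    return _nx.concatenate(arrs, 1, dtype=dtype, casting=casting)
           ~~~~~~~~~~~~~~~^^^^^^^^^^^^^^^^^^^^^^^^^^^^^^^^^^^^^^^
ValueError: all the input array dimensions except for the concatenation axis must match exactly, but along dimension 0, the array at index 0 has size 390 and the array at index 1 has size 392
```

```bash
python3 - <<'E'
from h import *
from plant import imaging,readout
d=imaging.get_image("scene");f=d["frame"]
X=np.array([478,-175.4,0]);q=lambda z:proj(d,X+[0,0,z]);print("head bottom exp",q(115),"head top",q(155),"eye",q(92))
cv2.imwrite("pics/c5.png",cv2.resize(f[130:230,150:283],None,fx=6,fy=6,interpolation=2))
print(readout.read_force(),readout.read_t())
E
```

```text
head bottom exp [198.35 169.64] head top [196.65 157.75] eye [199.29 176.23]
[-3.84 -2.98 -3.9 ] 25.575
```

View pics/c5.png

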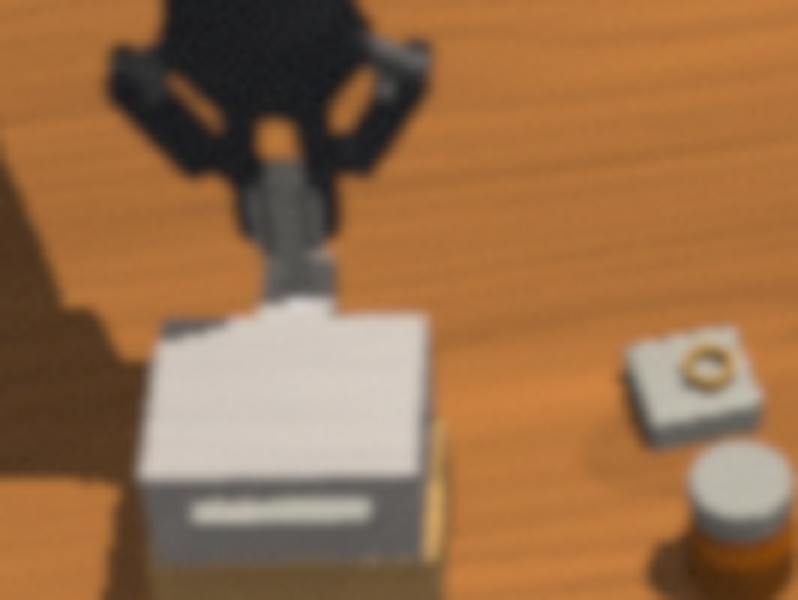

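The mould is shut. The head bottom is at crop (292,242), where expected (290,238), so the pin has not slipped. The axial force is about 3 N, and the jar, block and ring in this crop are undisturbed.

```bash
python3 -c "
from plant import ticket
print(ticket.close_job())"
```

```text
the job is handed in; nothing more can be done
None
```

The job is handed in: the cover is shut on its stop, and the long pin is through both eyes, still gripped head up, with about 15 mm showing below the lower eye (worked out from the arm's position; the tip itself wasn't in view).

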